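# Roll a copper round under the dial comparator

### The job

Gauge the copper round on the granite comparator stand. With your fingertips only on the top of it, gently roll the round along the granite, without gripping or lifting it, until it lies squarely against the back stop under the dial gauge; then press the head down by its arm, never by the gauge, until the stylus bears on the round and the dial reads about 2 mm. Leave everything else where it is.

Things in the scene. Friction and masses are not known exactly. Their poses are not given: they have to be found in the camera images.
- stand: comparator stand, fixed: dark granite slab 260 x 340 mm, its flat top 56 mm above the bench. Origin: centre of its underside, on the bench; own z up. The round is rolled towards own +y (the slab's long way). A steel column (28 mm thick, top 142 mm above the granite) stands at own x +55, y +125 mm. An electrode (41 mm high) and a small steel block, both loose, stand near the slab's -y end.
- round: the copper round: tube offcut, diameter 34, length 170 mm, about 0.45 kg, lying on the granite 48 to 85 mm short of the stop, up to 4 degrees out of square. Origin: its centre; own x along its axis, y and z turn as it rolls. Over 20 N of finger force marks it, and it does not give: touch down slowly. Friction about 0.6; rolls at about 1 N, stays where left. A finger on top goes twice as far as it.
- stop_face (a point): back stop: ground steel bar 150 mm long (along the stand's x), 20 wide, 24 high, screwed across the granite. This point is the middle of its working face, which looks to the stand's -y, 17 mm above the granite; axes as the stand's. With the round home its centre lies 17 mm from this face.
- head (a joint): height of the head (grey carriage and arm) on the column, m: 0 at the top, grows as the head goes down, 0.046 at most. Held by friction: about 5 to 9 N of downward push moves it and it stays where it is left. With the round home, the stylus touches it at 0.040.
- press_flat (a point): middle of the free top of the head's aluminium arm, between the carriage on the column and the dial gauge: a level flat 20 mm wide (stand's x), 46 mm long (stand's y). Moves with the head. The gauge's top stands 69 mm above this flat.
- spindle (a joint): how far the sprung stylus (5 mm ball tip) is pushed up into the gauge, m: 0 free, 0.010 at its end; about 1 N starts it, each mm adds 0.12 N. The dial's long hand points up at 0 and turns once clockwise for 10 mm, so 2 mm is a fifth of a turn (two long ticks).
- gauge: the dial gauge clamped in the end of the arm: round case 57 mm across (in the stand's y and z), 21 mm thick, dial facing the stand's +x, standing on the arm. Origin: where the tip of its free stylus is, 38 mm below the arm's top, at the stand's x +55, y +29.5 mm, so over the top of the round when that is home.
- electrode_a: bystander: ribbed copper electrode 45 x 40 x 41 mm on the granite near its -y end. Origin: centre of underside.
- gauge_block: bystander: steel gauge block 35 x 9 x 20 mm on the granite near its -y end. Origin: centre of underside.
- electrode_b: bystander: ribbed copper electrode 75 x 55 x 47 mm on the bench, left. Origin: centre of underside.
- electrode_c: bystander: ribbed copper electrode 50 x 60 x 43 mm on the bench, right. Origin: centre of underside.
- vee_block: bystander: steel vee block 50 x 45 x 37 mm on the bench, right. Origin: centre of underside.
- stud: bystander: upright headed copper stud 38 mm across, 42 mm high, on the bench, left. Origin: centre of underside.
- driver: bystander: screwdriver lying on the bench, left.

How it is judged:
On the way:
1. the round lies squarely against the back stop, at rest (y of round in the frame of stop_face above -0.0186 m and angle between the x axis of round and the x axis of stand, either way round below 0.025 rad and linear speed of round below 0.01 m/s), for 0.2 s.
At the end, for the whole second after the job is handed in: the round is at rest on the granite against the back stop (gap under 1.6 mm, square to within 1.4 degrees), the stylus bears on it and the dial reads 2 mm, give or take 1 mm (y of round in the frame of stop_face between -0.0186 and -0.015 m and x of round in the frame of stop_face between -0.027 and 0.06 m and angle between the x axis of round and the x axis of stand, either way round below 0.025 rad and linear speed of round below 0.005 m/s and value of joint spindle between 0.001 and 0.003 m and contact force between gauge and round above 0.3 N); the robot touches nothing.
It fails at once if the fingers press on the round with more than 20 N (contact force between the fingers and round above 20 N).
It fails at once if the round is touched below its top (gripped, or shoved from behind): fingertips more than about 5 mm below its crest (contact force between the fingers and round above 0.5 N and z of the grasp point in the frame of stand below 0.104 m).
It fails at once if the round is lifted off or rolled off the granite (z of round in the frame of stand above 0.079 m or z of round in the frame of stand below 0.065 m).
It fails at once if the gauge is pushed by the robot, or its dial run past 5 mm (contact force between any of the fingers, the arm and gauge above 3 N or value of joint spindle above 0.005 m).
It fails at once if something else on the bench is disturbed (distance of any of electrode_a, electrode_b, electrode_c, gauge_block, vee_block, stud, driver from where it was at the start of the episode above 0.015 m).
It also fails if it takes over 67 s, if anything falls off the work surface, if the arm or the gripper's body presses on something with over 40 N, if the wrist force passes 120 N, or if a joint passes its speed limit or range.

### The arm

A 7-joint arm with a two-finger parallel gripper is mounted at the origin on the work surface. World frame = base frame: x ahead of the robot, y to its left, z up, the work surface at z = 0. Lengths are in m, angles in rad, forces in N, time in s.
With the tool pointing down it reaches from about 0.4 to 0.85 m from the base axis. Payload 4.4 kg.
Tool frame: the origin (TCP) lies at the very end of the fingers, on their centre line; the grasp point (between the pads) lies grip_depth behind it (grip_depth is the distance from the TCP to the grasp point, in m); z points along the fingers, y is the line along which they close (so a half turn about z gives the same grasp; the last joint's range is limited). The gripper opens to 94 mm and grips with 3 to 60 N. Pads are 16 mm wide; open, the fingers measure 119 mm over their backs; the gripper's body (75 mm by 177 mm) begins 78 mm behind the grasp point.
Start: joints at [1.071, 0.628, 0.038, 1.517, -0.027, 0.996, -0.02], TCP at [0.273, -0.59, 0.205] pointing down, gripper open.
Joint ranges: [-3.06, 3.06], [-0.37, 2.12], [-1.25, 1.32], [0.18, 2.47], [-1.1, 4.24], [0.23, 1.98], [-2.94, 2.94]. Speed limits (rad/s): [2.57, 2.57, 3.14, 3.14, 3.14, 3.14, 3.14].

### API

Orientations are given as [roll, pitch, yaw] about the fixed x, y, z axes, in that order (R = Rz(yaw) Ry(pitch) Rx(roll)).
In Python, from plant import state, camera, camera_info, close_job, grip_depth gives the robot as it stands.
- The arm moves only by the tool drive_tool, never from a script. Its argument "rows" is a list of rows, each a list of 3 entries, a list of its own where there are three numbers: the turn, a rotation vector about the tool's x, y, z scaled (see below), then the shift along the tool's x, y, z scaled (see below), then the gripper command: -1 is shut, 1 is fully open, values between are in proportion. In form: [[[rx, ry, rz], [x, y, z], jaw], ...]. A call has 1 to 10 rows; each row shifts and turns the commanded pose from where the row before left it, along the tool's axes as they then stand; what a row does not reach is not made up. The controller multiplies each number of a shift by 150 mm and each number of a turn by pi/2 rad. A row lasts 1/12 s, in which the tool goes at most 41.7 mm and 7.16 degrees, less where a joint would pass 70% of its speed; a pose out of reach is approached as far as the arm can. A call with a number of a shift or a turn outside -1 to 1 is refused whole. A call with a gripper value outside its range is refused whole. The fingers move at their own pace and stop on an object; "force" is the grip in N (left out, the last holds). Time passes only in rows, so rows that do not move let the fingers close. It gives the time, the measured TCP pose, the force, the opening and the grip force at its end, in the units of the state.
- state(): the state, without advancing time (a new reading comes with each control period).
- camera(name): name is "scene" or "top" or "wrist"; returns the picture (480x640x3 uint8, red, green, blue); there is no depth.
- camera_info(name): a dict with "K" (3x3 intrinsics, pixels), "world_to_cam" (4x4, takes a point from world to camera coordinates); the wrist camera has in their place "T_tool_cam" (4x4, takes a point from camera to tool coordinates, whose origin is the TCP and whose axes are the flange's). Camera axes: x right, y down, z forward; pixel columns grow to the right and rows downward; lengths in m; the calibration is good to about 2 mm. The wrist camera is an equidistant fisheye: a pixel r from the principal point sees the ray r / f radians off the axis. A picture is of the moment at which its call begins: read the wrist's pose just before it. camera_info takes no time and is no camera call.
- close_job(): hands the job in; it is judged then, once.
The state is a dict: "clock": time; "joint_positions": joint angles; "qd": joint speeds; "joint_efforts": joint torques, N m; "ee_pos": TCP position; "orientation": TCP orientation; "contact_force": force on the tool from outside, world axes, zero at the start; "moment": the same for the moment, N m; "opening": opening from 0.0 (shut) to 1.0 (fully open); "finger_force": force on a finger pad.
Only numpy, scipy, OpenCV 4.12 (cv2) and the standard library are available. Lean on these libraries where they do the work, as an engineer would, in place of code of your own. Each camera call takes 0.05 s, during which the arm holds its last target. There are 200 camera calls.

## Working session

There is one attempt and no reset: what is moved stays moved. The work goes in short steps, Python scripts to look and compute and a tool call to move; the robot and the scene stay as the last step left them, time stands still between calls to the robot, and variables do not carry over. Pictures are saved under pics/ and viewed, at most 10 in all, crops included, and the job is handed in when it is done.

Besides the shell and the picture viewer there is one more tool, called as name(argument=value, ...), one argument or row to a line, values as JSON. drive_tool: Moves the arm, as the interface text tells. Its arguments: {"type":"object","properties":{"rows":{"type":"array"},"force":{"type":"number"}},"required":["rows"]}

```bash
mkdir -p pics; ls; python3 - <<'E'
from plant import *
import cv2
s=state();print({k:s[k] for k in('clock','ee_pos','orientation','opening','contact_force')},grip_depth if not callable(grip_depth) else grip_depth())
for n in('scene','top'):
    cv2.imwrite(f'pics/{n}0.png',camera(n)[:,:,::-1]);i=camera_info(n);print(n,i['K'],i['world_to_cam'])
print(camera_info('wrist'))
E
```

```text
pics
{'clock': 0.0, 'ee_pos': array([ 0.2729455 , -0.58919248,  0.20458272]), 'orientation': array([-3.13974274e+00,  4.03589280e-05,  4.33772068e-01]), 'opening': 0.9977002970302677, 'contact_force': array([ 0.50167787,  0.34624639, -0.05750228])} 0.0188
scene [[480.31390775   0.         320.10871817]
 [  0.         480.31390775 240.84718484]
 [  0.           0.           1.        ]] [[ 0.74974736  0.66168778 -0.00694147 -0.38315789]
 [ 0.39158587 -0.45210665 -0.80141131 -0.12036942]
 [-0.53342236  0.59813783 -0.59807335  1.42541821]
 [ 0.          0.          0.          1.        ]]
top [[533.18570418   0.         315.94610272]
 [  0.         533.18570418 234.48190957]
 [  0.           0.           1.        ]] [[ 1.21667371e-01 -9.92570225e-01  1.18295398e-03 -5.50019256e-02]
 [-9.67481074e-01 -1.18858095e-01 -2.23278134e-01  5.17154068e-01]
 [ 2.21759832e-01  2.60211780e-02 -9.74754059e-01  1.21167969e+00]
 [ 0.00000000e+00  0.00000000e+00  0.00000000e+00  1.00000000e+00]]
{'K': array([[371.64829954,   0.        , 325.59949355],
       [  0.        , 371.64829954, 243.86338247],
       [  0.        ,   0.        ,   1.        ]]), 'T_tool_cam': array([[ 2.72896774e-04, -9.59708697e-01, -2.80996693e-01,
         8.07916976e-02],
       [ 9.99999955e-01,  2.26394100e-04,  1.97953840e-04,
         6.82806883e-04],
       [-1.26362029e-04, -2.80996735e-01,  9.59708716e-01,
        -1.79823988e-01],
       [ 0.00000000e+00,  0.00000000e+00,  0.00000000e+00,
         1.00000000e+00]])}
```

View pics/top0.png

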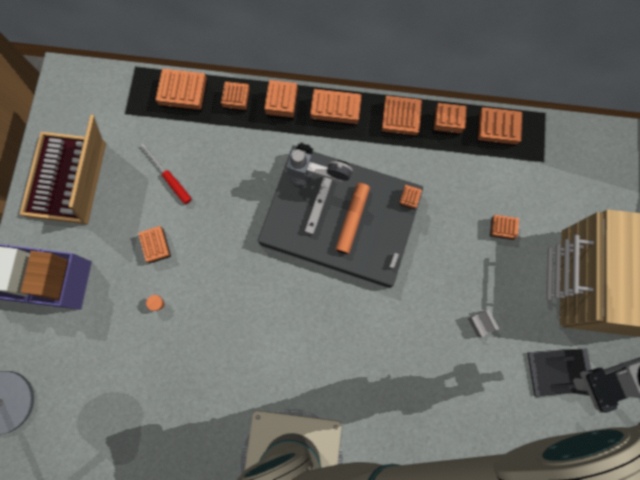

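View pics/scene0.png

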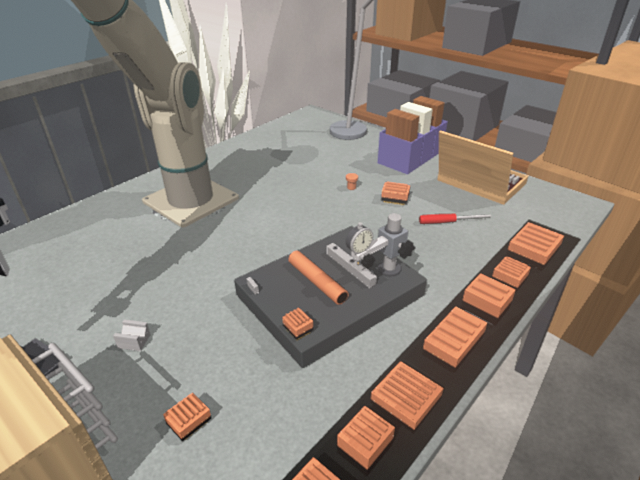

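The top view shows the slab (corners about (290,145), (423,188), (392,285), (260,242)), the round at about (353,217), the stop strip at (318,205) and the column at (300,158). The stand's +y therefore points to image left, close to world +y. Next I measure with masks.

```bash
cat > h.py <<'E'
import numpy as np, cv2
from plant import *
def ray(n,uv,z):
    i=camera_info(n);W=i['world_to_cam'];R=W[:3,:3];c=-R.T@W[:3,3]
    d=R.T@np.linalg.inv(i['K'])@np.array([uv[0],uv[1],1.]);return c+d*(z-c[2])/d[2]
def pix(n,p):
    i=camera_info(n);q=i['K']@(i['world_to_cam']@np.append(p,1))[:3];return q[:2]/q[2]
def copper(im):
    h=cv2.cvtColor(im,cv2.COLOR_RGB2HSV);return cv2.inRange(h,(3,120,80),(18,255,255))
def blobs(m,lo):
    cs,_=cv2.findContours(m,cv2.RETR_EXTERNAL,cv2.CHAIN_APPROX_NONE);return [c for c in cs if cv2.contourArea(c)>lo]
def yaw(p,q):return np.degrees(np.arctan2(*(q-p)[1::-1]))
E
python3 - <<'E'
from h import *
im=cv2.cvtColor(cv2.imread('pics/top0.png'),cv2.COLOR_BGR2RGB)
for c in blobs(copper(im),60):
    (u,v),wh,a=r=cv2.minAreaRect(c)
    if 250<u<430 and 130<v<290:
        b=cv2.boxPoints(r);P=[ray('top',x,.073)for x in b]
        L=[np.linalg.norm(P[i]-P[(i+1)%4]) for i in range(4)];i=int(np.argmax(L[:2]))
        print('cu',(u,v),ray('top',(u,v),.073),L[:2],yaw(P[i],P[i+1]))
roi=np.zeros(im.shape[:2],np.uint8);roi[140:290,255:430]=255
# slab: everything not bench
g=im.max(2);m=cv2.inRange(g,0,75)&roi
m=cv2.morphologyEx(m,cv2.MORPH_OPEN,np.ones((5,5)))
c=max(blobs(m,500),key=cv2.contourArea);h=cv2.convexHull(c)
q=cv2.approxPolyDP(h,8,True)[:,0];print(q.tolist(),[ray('top',x,.056)[:2].round(4).tolist() for x in q])
# stop
hsv=cv2.cvtColor(im,cv2.COLOR_RGB2HSV)
m2=cv2.inRange(hsv,(0,0,110),(179,60,255));m2[:, :295]=0;m2[:,340:]=0;m2[:175]=0;m2[240:]=0
for c in blobs(m2,60):
    r=cv2.minAreaRect(c);b=cv2.boxPoints(r);P=[ray('top',x,.08)for x in b];print('stop',r,ray('top',r[0],.08),[np.linalg.norm(P[i]-P[i+1]) for i in(0,1)],yaw(P[0],P[1]))
s=im[120:300,240:440];cv2.imwrite('pics/crop.png',cv2.resize(s,None,fx=3.3,fy=3.3,interpolation=cv2.INTER_CUBIC)[:,:,::-1])
E
```

```text
cu (410.1972961425781, 196.0092010498047) [ 0.63802914 -0.20448808  0.073     ] [np.float64(0.04900159838465175), np.float64(0.04205191838332652)] -10.924339785238304
cu (352.5393981933594, 217.3761749267578) [ 0.56860575 -0.07307694  0.073     ] [np.float64(0.17514639793386944), np.float64(0.03405072950131096)] -10.760041833925357
[[284, 168], [321, 176], [305, 236], [278, 198]] [[0.6773, 0.1068], [0.6679, 0.0141], [0.5137, 0.0339], [0.5994, 0.1108]]
stop ((318.078857421875, 204.69766235351562), (9.186516761779785, 58.188968658447266), 18.853158950805664) [0.5876464  0.01161913 0.08      ] [np.float64(0.1430041082915339), np.float64(0.02213384608119935)] -11.14042143126041
```

View pics/crop.png

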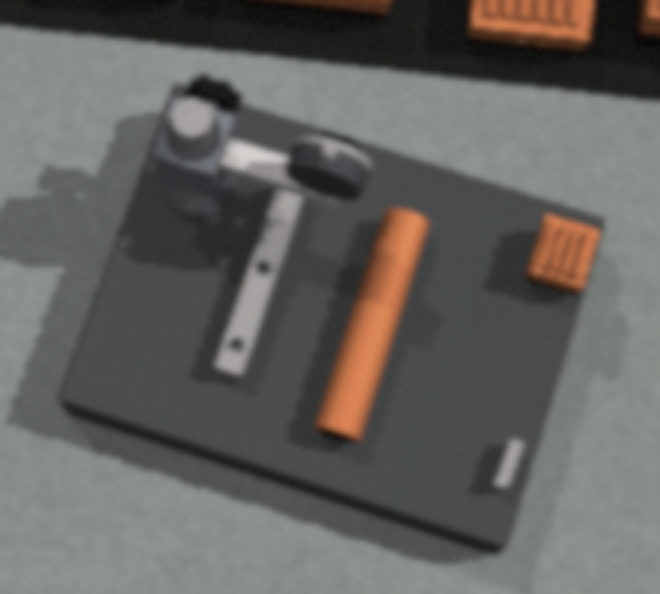

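drive_tool(
  rows=[
    [[0,0,-0.075],[0,0,-0.25],-1],
    [[0,0,-0.075],[0,0,-0.25],-1],
    [[0,0,-0.075],[0,0,-0.25],-1],
    [[0,0,-0.075],[0,0,-0.25],-1],
    [[0,0,-0.075],[0,0,0],-1],
    [[0,0,-0.075],[0,0,0],-1],
    [[0,0,-0.075],[0,0,0],-1],
    [[0,0,-0.075],[0,0,0],-1],
    [[0,0,-0.075],[0,0,0],-1],
    [[0,0,-0.075],[0,0,0],-1],
  ],
)

```text
clock: 0.93
ee_pos: [0.273, -0.5895, 0.3549]
orientation: [-3.141, -0.001, 1.618]
contact_force: [0.2, 0.4, 0.5]
opening: 0.327
finger_force: 0.0
```

drive_tool(
  rows=[
    [[0,0,-0.075],[0,0,0],-1],
    [[0,0,-0.075],[0,0,0],-1],
    [[0,0,-0.075],[0,0,0],-1],
    [[0,0,-0.075],[0,0,0],-1],
    [[0,0,-0.075],[0,0,0],-1],
    [[0,0,-0.075],[0,0,0],-1],
    [[0,0,-0.075],[0,0,0],-1],
    [[0,0,-0.075],[0,0,0],-1],
    [[0,0,-0.075],[0,0,0],-1],
    [[0,0,-0.075],[0,0,0],-1],
  ],
)

```text
clock: 1.77
ee_pos: [0.273, -0.5896, 0.3549]
orientation: [3.141, -0.001, 2.796]
contact_force: [0.4, 0.5, 0.2]
opening: 0.006
finger_force: 0.0
```

drive_tool(
  rows=[
    [[0,0,0],[-0.04,0.263,0],-1],
    [[0,0,0],[-0.04,0.263,0],-1],
    [[0,0,0],[-0.04,0.263,0],-1],
    [[0,0,0],[-0.04,0.263,0],-1],
    [[0,0,0],[-0.04,0.263,0],-1],
    [[0,0,0],[-0.04,0.263,0],-1],
    [[0,0,0],[-0.04,0.263,0],-1],
    [[0,0,0],[-0.04,0.263,0],-1],
    [[0,0,0],[-0.04,0.263,0],-1],
    [[0,0,0],[-0.04,0.263,0],-1],
  ],
)

```text
clock: 2.6
ee_pos: [0.4656, -0.2384, 0.3553]
orientation: [-3.141, -0.0, 2.79]
contact_force: [0.1, -1.5, -0.4]
opening: 0.008
finger_force: 0.0
```

drive_tool(
  rows=[
    [[0,0,0],[-0.04,0.263,0],-1],
    [[0,0,0],[-0.04,0.263,0],-1],
    [[0,0,0],[-0.04,0.263,0],-1],
    [[0,0,0],[-0.04,0.263,0],-1],
    [[0,0,-0.05],[0,0,0.2],-1],
    [[0,0,-0.05],[0,0,0.2],-1],
    [[0,0,0],[0,0,0.15],-1],
    [[0,0,0],[0,0,0],-1],
  ],
)

```text
clock: 3.27
ee_pos: [0.5389, -0.1003, 0.2684]
orientation: [-3.141, -0.009, 2.948]
contact_force: [-0.7, 0.7, 0.2]
opening: 0.004
finger_force: 0.0
```

```bash
python3 - <<'E'
from h import *
s=state();im=camera('wrist');print(s['ee_pos'],s['orientation']);cv2.imwrite('pics/w1.png',im[:,:,::-1])
np.savez('w1.npz',p=s['ee_pos'],o=s['orientation'])
E
```

```text
[ 0.538908   -0.10025369  0.26838656] [-3.14098662 -0.00931682  2.94787229]
```

View pics/w1.png

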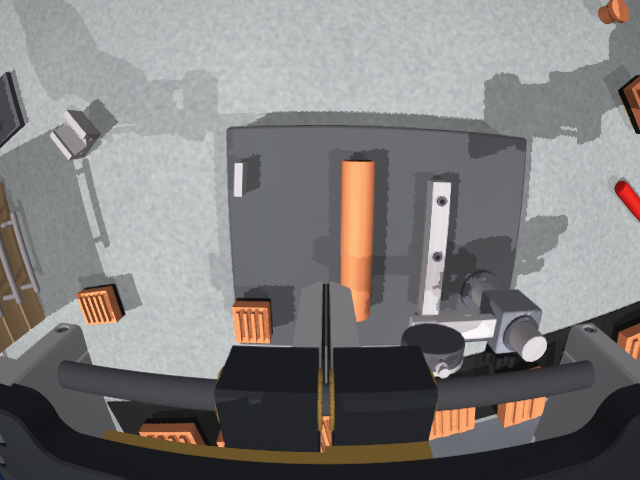

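The wrist view shows the round from (358,161) to (357,320), and the left edge of the stop's top running from (431,181) to about (422,315). The granite's near corners are at (229,128) and (525,138). The arm flat is near (465,327), between the gauge (433,345) and the carriage (512,320).

```bash
cat >> h.py <<'E'
from scipy.spatial.transform import Rotation as Ro
def wray(s,uv,z):
    i=camera_info('wrist');K=i['K'];d=(np.array(uv,float)-K[:2,2])/K[0,0];t=np.hypot(*d)
    d=np.append(d/t*np.sin(t),np.cos(t));T=i['T_tool_cam'];R=Ro.from_euler('xyz',s['o']).as_matrix()
    c=s['p']+R@T[:3,3];d=R@T[:3,:3]@d;return c+d*(z-c[2])/d[2]
def wround(s,im,rows=(175,270),z=.073):
    m=copper(im);P=[]
    for v in range(*rows,5):
        u=np.where(m[v,325:440])[0]+325
        if len(u)>15:P.append(wray(s,(np.median(u) if 0 else (u.min()+u.max())/2,v),z))
    return np.array(P)
def line(P):
    vx,vy,x,y=cv2.fitLine(np.float32(P)[:,:2],cv2.DIST_HUBER,0,.001,.001).ravel();return np.array([x,y]),np.degrees(np.arctan(vy/vx))
E
python3 - <<'E'
from h import *
s=np.load('w1.npz');im=cv2.imread('pics/w1.png')[:,:,::-1].copy()
P=wround(s,im);print('round',line(P));m=copper(im)[:,345:370];v=np.where(m.sum(1)>2000)[0]
v=v[(v>150)&(v<330)];print(v.min(),v.max(),wray(s,(358,v.min()),.08),wray(s,(357,v.max()),.08))
# stop edges
g=cv2.cvtColor(im,cv2.COLOR_RGB2GRAY);L=[];Rr=[]
for r in range(190,300,5):
    u=np.where(g[r,400:470]>150)[0]+400
    if len(u)>8:L.append(wray(s,(u.min()-.5,r),.08));Rr.append(wray(s,(u.max()+.5,r),.08))
l=line(L);r=line(Rr);print('stopL',l,'R',r,'width',np.mean(np.linalg.norm(np.array(L)-Rr,axis=1)))
for uv in((229,128),(525,138)):print('slab',wray(s,uv,.056))
print('stop end',wray(s,(440,180),.08))
for uv,z in(((465,327),.168),((415,327),.168),((490,327),.168),((528,343),.198)):print(uv,wray(s,uv,z))
E
```

```text
round (array([ 0.5539096 , -0.07183741], dtype=float32), np.float32(-11.081358))
161 319 [ 0.48390345 -0.05838946  0.08      ] [ 0.65303612 -0.08857153  0.08      ]
stopL (array([5.8279896e-01, 5.3031649e-04], dtype=float32), np.float32(-11.757628)) R (array([0.5660755 , 0.02409936], dtype=float32), np.float32(-11.912203)) width 0.019120007795597024
slab [ 0.4223605  -0.18379026  0.056     ]
slab [0.48768517 0.14196573 0.056     ]
stop end [0.51703083 0.02187169 0.08      ]
(465, 327) [0.63722572 0.00676582 0.168     ]
(415, 327) [ 0.62576384 -0.03932544  0.168     ]
(490, 327) [0.64383212 0.0316779  0.168     ]
(528, 343) [0.65133615 0.05707973 0.198     ]
```

drive_tool(
  rows=[
    [[0,0,0],[-0.16,0.154,0],-1],
    [[0,0,0],[0,0,0.2],-1],
    [[0,0,0],[0,0,0.2],-1],
    [[0,0,0],[0,0,0.2],-1],
    [[0,0,0],[0,0,0.2],-1],
    [[0,0,0],[0,0,0.15],-1],
    [[0,0,0],[0,0,0.1],-1],
    [[0,0,0],[0,0,0.02],-1],
    [[0,0,0],[0,0,0],-1],
  ],
)

```text
clock: 4.07
ee_pos: [0.571, -0.0825, 0.113]
orientation: [-3.142, 0.0, 2.946]
contact_force: [0.1, 0.1, 0.3]
opening: 0.003
finger_force: 0.0
```

```bash
python3 - <<'E'
from h import *
s=state();im=camera('wrist');print(s['ee_pos'],s['orientation'],s['contact_force']);cv2.imwrite('pics/w2.png',im[:,:,::-1])
np.savez('w2.npz',p=s['ee_pos'],o=s['orientation'])
E
```

```text
[ 0.57096535 -0.08247792  0.11301475] [-3.14156976e+00  4.33511185e-04  2.94613403e+00] [0.07336154 0.11826237 0.34880445]
```

View pics/w2.png

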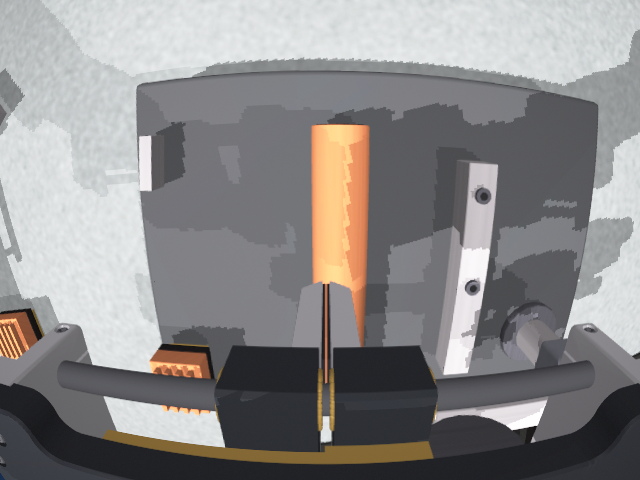

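The fingertips hover 23 mm above the round with its crest just ahead of them (u about 341 against 325). Now a slow touchdown.

drive_tool(
  rows=[
    [[0,0,0],[0,0.013,0.07],-1],
    [[0,0,0],[0,0,0.04],-1],
    [[0,0,0],[0,0,0.01],-1],
    [[0,0,0],[0,0,0.007],-1],
    [[0,0,0],[0,0,0.004],-1],
    [[0,0,0],[0,0,0.004],-1],
    [[0,0,0],[0,0,0.004],-1],
    [[0,0,0],[0,0,0],-1],
  ],
)

```text
clock: 4.78
ee_pos: [0.5708, -0.0803, 0.0917]
orientation: [3.142, 0.0, 2.947]
contact_force: [-0.0, 0.4, -0.4]
opening: 0.006
finger_force: 0.0
```

drive_tool(
  rows=[
    [[0,0,0],[0,0,0.004],-1],
    [[0,0,0],[0,0,0.003],-1],
    [[0,0,0],[0,0,0.002],-1],
    [[0,0,0],[0,0,0.002],-1],
    [[0,0,0],[0,0,0],-1],
    [[0,0,0],[0,0,0],-1],
  ],
)

```text
clock: 5.28
ee_pos: [0.5707, -0.0803, 0.09]
orientation: [3.142, 0.0, 2.947]
contact_force: [0.1, -0.3, -1.0]
opening: 0.006
finger_force: 0.0
```

drive_tool(
  rows=[
    [[0,0,0],[0,0,0.002],-1],
    [[0,0,0],[0,0,0.002],-1],
    [[0,0,0],[0,0,0],-1],
    [[0,0,0],[0,0,0],-1],
  ],
)

```text
clock: 5.62
ee_pos: [0.5708, -0.0803, 0.0897]
orientation: [-3.141, 0.0, 2.947]
contact_force: [-1.4, -0.4, 3.7]
opening: 0.005
finger_force: 2.1
```

drive_tool(
  rows=[
    [[0,0,0],[0,0.007,0.001],-1],
    [[0,0,0],[0,0.013,0],-1],
    [[0,0,0],[0,0.02,0],-1],
    [[0,0,0],[0,0.02,0],-1],
    [[0,0,0],[0,0.02,0],-1],
    [[0,0,0],[0,0.02,0],-1],
    [[0,0,0],[0,0.013,0],-1],
    [[0,0,0],[0,0.007,0],-1],
    [[0,0,0],[0,0,0],-1],
  ],
)

```text
clock: 6.37
ee_pos: [0.5745, -0.0616, 0.0901]
orientation: [3.141, 0.001, 2.948]
contact_force: [-1.5, 1.0, 8.8]
opening: 0.003
finger_force: 4.3
```

```bash
cat > look.py <<'E'
from h import *
import sys
st=state();s=dict(p=st['ee_pos'],o=st['orientation']);im=camera('wrist');cv2.imwrite(sys.argv[1],im[:,:,::-1])
print(s['p'],st['contact_force'])
o=np.radians(-11.6);yv=np.array([-np.sin(o),np.cos(o)])
m=copper(im);P=[]
for v in range(140,275,5):
    u=np.where(m[v,250:500])[0]+250
    if len(u)>25:P.append(wray(s,((u.min()+u.max())/2,v),.073))
c,a=line(P);k=(s['p'][:2]-c)
print('yaw rel',a+11.6,'gap',.1177-.017-yv@c,'tcp-crest',yv@k,len(P))
E
python3 look.py pics/w3.png
```

```text
[ 0.57451928 -0.06163748  0.09011481] [-1.47294769  0.98776592  8.78761598]
yaw rel 0.7704334 gap 0.05019831918416751 tcp-crest 0.004642909530150983 27
```

drive_tool(
  rows=[
    [[0,0,0],[0,0,-0.02],-1],
    [[0,0,0],[0,0,-0.02],-1],
    [[0,0,0],[0,-0.09,0],-1],
    [[0,0,0],[0,0,0],-1],
    [[0,0,0],[0,0,0.02],-1],
    [[0,0,0],[0,0,0.01],-1],
    [[0,0,0],[0,0,0.004],-1],
    [[0,0,0],[0,0,0.002],-1],
    [[0,0,0],[0,0,0.001],-1],
    [[0,0,0],[0,0,0],-1],
  ],
)

```text
clock: 7.25
ee_pos: [0.5716, -0.0756, 0.0896]
orientation: [3.141, -0.0, 2.947]
contact_force: [1.1, -0.5, 0.2]
opening: 0.002
finger_force: 0.0
```

drive_tool(
  rows=[
    [[0,0,0],[0,0,0.002],-1],
    [[0,0,0],[0,0,0.001],-1],
    [[0,0,0],[0,0,0],-1],
    [[0,0,0],[0,0,0],-1],
  ],
)

```text
clock: 7.58
ee_pos: [0.5716, -0.0758, 0.0893]
orientation: [3.142, 0.0, 2.947]
contact_force: [0.1, 1.3, -0.1]
opening: 0.005
finger_force: 0.0
```

drive_tool(
  rows=[
    [[0,0,0],[0,0,-0.006],-1],
    [[0,0,0],[0,0.015,0],-1],
    [[0,0,0],[0,0,0],-1],
    [[0,0,0],[0,0,0.003],-1],
    [[0,0,0],[0,0,0.002],-1],
    [[0,0,0],[0,0,0.001],-1],
    [[0,0,0],[0,0,0],-1],
  ],
)

```text
clock: 8.17
ee_pos: [0.5719, -0.0737, 0.0892]
orientation: [-3.142, -0.0, 2.947]
contact_force: [0.6, -0.4, 1.2]
opening: 0.007
finger_force: 0.0
```

```bash
python3 look.py pics/w4.png
```

```text
[ 0.57193375 -0.07373988  0.08915523] [ 0.6330316  -0.43073627  1.17750545]
yaw rel 0.47097778 gap 0.050362559246163514 tcp-crest -0.007567951015922263 27
```

drive_tool(
  rows=[
    [[0,0,0],[0,0,-0.006],-1],
    [[0,0,0],[0,0.013,0],-1],
    [[0,0,0],[0,0,0],-1],
    [[0,0,0],[0,0,0.003],-1],
    [[0,0,0],[0,0,0.002],-1],
    [[0,0,0],[0,0,0.001],-1],
    [[0,0,0],[0,0,0],-1],
  ],
)

```text
clock: 8.8
ee_pos: [0.5725, -0.0719, 0.0895]
orientation: [-3.141, 0.0, 2.947]
contact_force: [0.2, -0.5, 3.4]
opening: 0.005
finger_force: 1.8
```

drive_tool(
  rows=[
    [[0,0,0],[0,0.007,0],-1],
    [[0,0,0],[0,0.013,0],-1],
    [[0,0,0],[0,0.02,0],-1],
    [[0,0,0],[0,0.025,0],-1],
    [[0,0,0],[0,0.025,0],-1],
    [[0,0,0],[0,0.025,0],-1],
    [[0,0,0],[0,0.018,0],-1],
    [[0,0,0],[0,0.01,0],-1],
    [[0,0,0],[0,0.005,0],-1],
    [[0,0,0],[0,0,0],-1],
  ],
)

```text
clock: 9.63
ee_pos: [0.5771, -0.0489, 0.09]
orientation: [3.141, 0.001, 2.948]
contact_force: [-1.6, 0.1, 6.5]
opening: 0.005
finger_force: 3.6
```

```bash
python3 look.py pics/w5.png
```

```text
[ 0.57711348 -0.04885188  0.08995452] [-1.56067516  0.1048524   6.4968911 ]
yaw rel 0.49227715 gap 0.03899602680322789 tcp-crest 0.0064867118596137795 27
```

drive_tool(
  rows=[
    [[0,0,0],[0,0,-0.015],-1],
    [[0,0,0],[0,0,-0.015],-1],
    [[0,0,0],[0,-0.08,0],-1],
    [[0,0,0],[0,0,0],-1],
    [[0,0,0],[0,0,0.014],-1],
    [[0,0,0],[0,0,0.008],-1],
    [[0,0,0],[0,0,0.004],-1],
    [[0,0,0],[0,0,0.002],-1],
    [[0,0,0],[0,0,0.002],-1],
    [[0,0,0],[0,0,0],-1],
  ],
)

```text
clock: 10.52
ee_pos: [0.5742, -0.0615, 0.0892]
orientation: [-3.142, -0.0, 2.947]
contact_force: [-1.1, 0.2, 1.2]
opening: 0.003
finger_force: 0.5
```

drive_tool(
  rows=[
    [[0,0,0],[0,0,-0.006],-1],
    [[0,0,0],[0,0.009,0],-1],
    [[0,0,0],[0,0,0.003],-1],
    [[0,0,0],[0,0,0.002],-1],
    [[0,0,0],[0,0,0.001],-1],
    [[0,0,0],[0,0,0],-1],
  ],
)

```text
clock: 11.02
ee_pos: [0.5749, -0.0605, 0.0896]
orientation: [-3.141, 0.001, 2.947]
contact_force: [-0.2, -0.8, 2.7]
opening: 0.007
finger_force: 1.8
```

drive_tool(
  rows=[
    [[0,0,0],[0,0.007,0.001],-1],
    [[0,0,0],[0,0.013,0],-1],
    [[0,0,0],[0,0.02,0],-1],
    [[0,0,0],[0,0.025,0],-1],
    [[0,0,0],[0,0.025,0],-1],
    [[0,0,0],[0,0.025,0],-1],
    [[0,0,0],[0,0.018,0],-1],
    [[0,0,0],[0,0.01,0],-1],
    [[0,0,0],[0,0.005,0],-1],
    [[0,0,0],[0,0,0],-1],
  ],
)

```text
clock: 11.85
ee_pos: [0.5795, -0.0375, 0.0899]
orientation: [3.141, 0.001, 2.948]
contact_force: [-2.1, 1.3, 7.4]
opening: 0.005
finger_force: 3.8
```

drive_tool(
  rows=[
    [[0,0,0],[0,0,-0.015],-1],
    [[0,0,0],[0,0,-0.015],-1],
    [[0,0,0],[0,-0.075,0],-1],
    [[0,0,0],[0,0,0],-1],
    [[0,0,0],[0,0,0.013],-1],
    [[0,0,0],[0,0,0.008],-1],
    [[0,0,0],[0,0,0.004],-1],
    [[0,0,0],[0,0,0.002],-1],
    [[0,0,0],[0,0,0.002],-1],
    [[0,0,0],[0,0,0],-1],
  ],
)

```text
clock: 12.68
ee_pos: [0.5766, -0.0496, 0.0894]
orientation: [-3.141, -0.0, 2.947]
contact_force: [-1.0, -0.8, 1.8]
opening: 0.002
finger_force: 1.3
```

```bash
python3 look.py pics/w6.png
```

```text
[ 0.5765584  -0.04957841  0.08935284] [-1.0197064  -0.77582654  1.82662167]
yaw rel 0.47887325 gap 0.02716841595499883 tcp-crest -0.006164204746765293 27
```

drive_tool(
  rows=[
    [[0,0,0],[0,0.007,0.002],-1],
    [[0,0,0],[0,0.013,0],-1],
    [[0,0,0],[0,0.02,0],-1],
    [[0,0,0],[0,0.025,0],-1],
    [[0,0,0],[0,0.025,0],-1],
    [[0,0,0],[0,0.025,0],-1],
    [[0,0,0],[0,0.022,0],-1],
    [[0,0,0],[0,0.013,0],-1],
    [[0,0,0],[0,0.005,0],-1],
    [[0,0,0],[0,0,0],-1],
  ],
)

```text
clock: 13.57
ee_pos: [0.5815, -0.0253, 0.0899]
orientation: [3.14, 0.001, 2.948]
contact_force: [-2.5, 1.3, 8.5]
opening: 0.009
finger_force: 4.4
```

drive_tool(
  rows=[
    [[0,0,0],[0,0,-0.015],-1],
    [[0,0,0],[0,0,-0.015],-1],
    [[0,0,0],[0,-0.073,0],-1],
    [[0,0,0],[0,0,0],-1],
    [[0,0,0],[0,0,0.013],-1],
    [[0,0,0],[0,0,0.008],-1],
    [[0,0,0],[0,0,0.003],-1],
    [[0,0,0],[0,0,0.002],-1],
    [[0,0,0],[0,0,0.002],-1],
    [[0,0,0],[0,0,0],-1],
  ],
)

```text
clock: 14.4
ee_pos: [0.579, -0.0375, 0.0893]
orientation: [-3.141, -0.0, 2.947]
contact_force: [0.1, -0.8, 2.7]
opening: 0.005
finger_force: 0.9
```

```bash
python3 look.py pics/w7.png
```

```text
[ 0.57900889 -0.03747145  0.08931894] [ 0.10009089 -0.8174161   2.73834583]
yaw rel 0.69142437 gap 0.014757219445221209 tcp-crest -0.006222986610538237 27
```

drive_tool(
  rows=[
    [[0,0,0],[0,0.007,0.002],-1],
    [[0,0,0],[0,0.013,0],-1],
    [[0,0,0],[0,0.02,0],-1],
    [[0,0,0],[0,0.025,0],-1],
    [[0,0,0],[0,0.025,0],-1],
    [[0,0,0],[0,0.025,0],-1],
    [[0,0,0],[0,0.022,0],-1],
    [[0,0,0],[0,0.013,0],-1],
    [[0,0,0],[0,0.005,0],-1],
    [[0,0,0],[0,0,0],-1],
  ],
)

```text
clock: 15.28
ee_pos: [0.5839, -0.0133, 0.09]
orientation: [3.14, 0.001, 2.948]
contact_force: [-2.7, 1.3, 8.6]
opening: 0.006
finger_force: 4.3
```

drive_tool(
  rows=[
    [[0,0,0],[0,0,-0.015],-1],
    [[0,0,0],[0,0,-0.015],-1],
    [[0,0,0],[0,-0.073,0],-1],
    [[0,0,0],[0,0,0],-1],
    [[0,0,0],[0,0,0.013],-1],
    [[0,0,0],[0,0,0.008],-1],
    [[0,0,0],[0,0,0.003],-1],
    [[0,0,0],[0,0,0.002],-1],
    [[0,0,0],[0,0,0.002],-1],
    [[0,0,0],[0,0,0],-1],
  ],
)

```text
clock: 16.12
ee_pos: [0.5814, -0.0254, 0.0893]
orientation: [-3.141, -0.0, 2.947]
contact_force: [-1.2, 0.4, 1.2]
opening: 0.007
finger_force: 0.7
```

```bash
python3 look.py pics/w8.png
```

```text
[ 0.58138329 -0.02539803  0.08930796] [-1.15533087  0.38052643  1.23165816]
yaw rel 0.5474396 gap 0.0023235731794841175 tcp-crest -0.006352366658330825 27
```

drive_tool(
  rows=[
    [[0,0,0],[0,0.007,0.002],-1],
    [[0,0,0],[0,0.01,0],-1],
    [[0,0,0],[0,0.01,0],-1],
    [[0,0,0],[0,0.01,0],-1],
    [[0,0,0],[0,0.01,0],-1],
    [[0,0,0],[0,0.007,0],-1],
    [[0,0,0],[0,0.005,0],-1],
    [[0,0,0],[0,0,0],-1],
  ],
)

```text
clock: 16.83
ee_pos: [0.5822, -0.0212, 0.0896]
orientation: [-3.135, -0.001, 2.945]
contact_force: [-3.8, -7.0, 10.6]
opening: 0.005
finger_force: 5.6
```

```bash
python3 look.py pics/w9.png
```

```text
[ 0.58219047 -0.02120952  0.08958635] [-3.81423558 -6.96388594 10.56303872]
yaw rel 0.2897873 gap -0.00010412212864840953 tcp-crest -0.004514791725820508 27
```

View pics/w9.png

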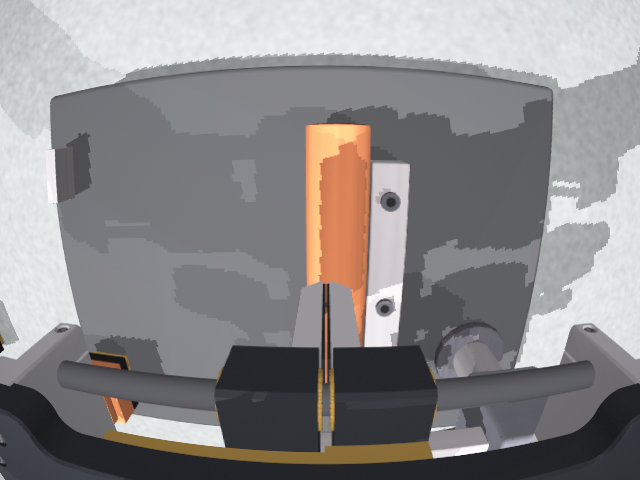

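The round now lies against the stop: no dark strip between it (right edge u about 371) and the bar, and the stop pushes back with 7 N. I lift off and step back to look at the head.

drive_tool(
  rows=[
    [[0,0,0],[0,0,-0.01],-1],
    [[0,0,0],[0,0,-0.03],-1],
    [[0,0,0],[0,0,-0.2],-1],
    [[0,0,0],[0,0,-0.25],-1],
    [[0,0,0],[0,0,-0.25],-1],
    [[0,0,0],[0,0,-0.25],-1],
    [[0,0,0],[0.1,0,-0.25],-1],
    [[0,0,0],[0.2,0.1,-0.15],-1],
    [[0,0,0],[0.15,0,0],-1],
    [[0,0,0],[0,0,0],-1],
  ],
)

```text
clock: 17.72
ee_pos: [0.5171, 0.0142, 0.2997]
orientation: [3.141, 0.002, 2.952]
contact_force: [-0.0, 0.3, 0.1]
opening: 0.004
finger_force: 0.0
```

```bash
python3 - <<'E'
from h import *
st=state();print(st['ee_pos'],st['orientation']);im=camera('wrist');cv2.imwrite('pics/w10.png',im[:,:,::-1])
np.savez('w10.npz',p=st['ee_pos'],o=st['orientation'])
E
```

```text
[0.51709674 0.01416772 0.29966705] [3.14127646e+00 1.78298527e-03 2.95228503e+00]
```

View pics/w10.png

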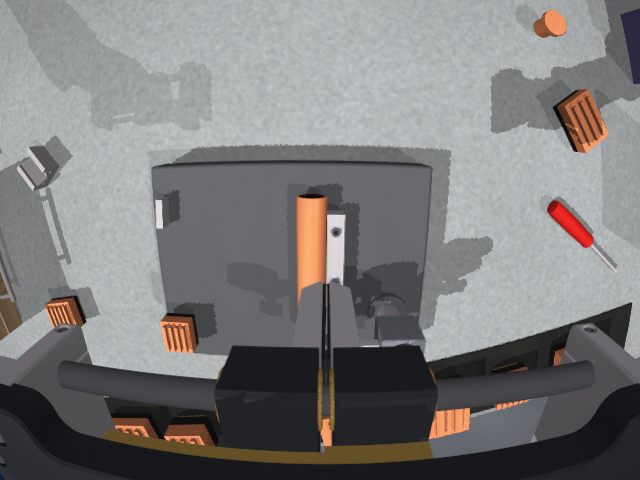

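The head is hidden behind the gripper here. The carriage shows at (400,333) and the granite's corners at (153,168) and (432,168). I place the flat from the stand's geometry and the earlier views.

```bash
python3 - <<'E'
from h import *
s=np.load('w10.npz')
a,b=wray(s,(153,168),.056),wray(s,(432,168),.056);print(a,b,np.linalg.norm(b-a))
o=np.radians(-11.6);X=np.array([np.cos(o),np.sin(o)]);Y=np.array([-X[1],X[0]])
C=(a+b)[:2]/2+.13*X;print('centre',C)
C=np.array([.5824,-.047]);F=C+.055*X+.081*Y
print('flat',F,'pix w1/top')
for n in('top','scene'):
  for y in(.058,.081,.104): print(n,y,pix(n,np.append(C+.055*X+y*Y,.168)))
  print('gauge top',pix(n,np.append(C+.055*X+.0295*Y,.237)),'column top',pix(n,np.append(C+.055*X+.125*Y,.198)))
im=camera('scene');cv2.imwrite('pics/s2.png',cv2.resize(im[200:300,320:440],None,fx=5,fy=5,interpolation=cv2.INTER_CUBIC)[:,:,::-1])
E
```

```text
[ 0.4231167  -0.18376831  0.056     ] [0.49025648 0.14417373 0.056     ] 0.3347442807948982
centre [ 0.58403137 -0.04593742]
flat [0.65256395 0.02128631] pix w1/top
top 0.058 [327.25104588 168.67012023]
top 0.081 [317.4941959  165.56295984]
top 0.104 [307.76367108 162.46418294]
gauge top [340.82071702 161.50037514] column top [298.4913181  154.70656905]
scene 0.058 [369.50769301 240.49363072]
scene 0.081 [377.87700407 236.43255447]
scene 0.104 [386.06214489 232.46084394]
gauge top [360.35487464 217.11400219] column top [394.60334679 217.06153648]
```

View pics/s2.png

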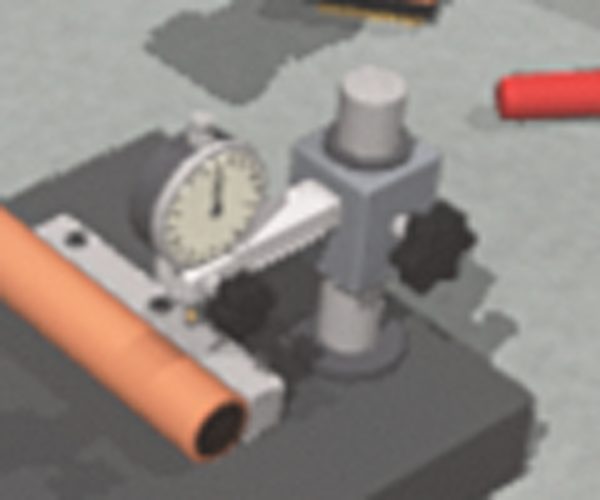

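The scene crop shows the round touching the stop and the dial at 0. The column top sits within a pixel of my prediction, so the stand pose holds. The arm looks lower than it would at head = 0, so I'll find it by touch.

drive_tool(
  rows=[
    [[0,0,0],[-0.22,0.055,0],-1],
    [[0,0,0],[-0.22,0.055,0],-1],
    [[0,0,0],[-0.22,0.055,0],-1],
    [[0,0,0],[-0.22,0.055,0],-1],
    [[0,0,0],[0,0,0],-1],
    [[0,0,0],[0,0,0.15],-1],
    [[0,0,0],[0,0,0.15],-1],
    [[0,0,0],[0,0,0],-1],
  ],
)

```text
clock: 18.48
ee_pos: [0.6533, 0.0166, 0.2467]
orientation: [-3.139, -0.009, 2.947]
contact_force: [-0.5, -0.4, -1.8]
opening: 0.007
finger_force: 0.0
```

```bash
python3 - <<'E'
from h import *
print(state()['ee_pos'],state()['orientation'])
im=camera('scene');cv2.imwrite('pics/s3.png',cv2.resize(im[160:300,300:440],None,fx=4,fy=4,interpolation=cv2.INTER_CUBIC)[:,:,::-1])
E
```

```text
[0.65327718 0.01659999 0.24668671] [-3.13906754 -0.0088672   2.94686786]
```

View pics/s3.png

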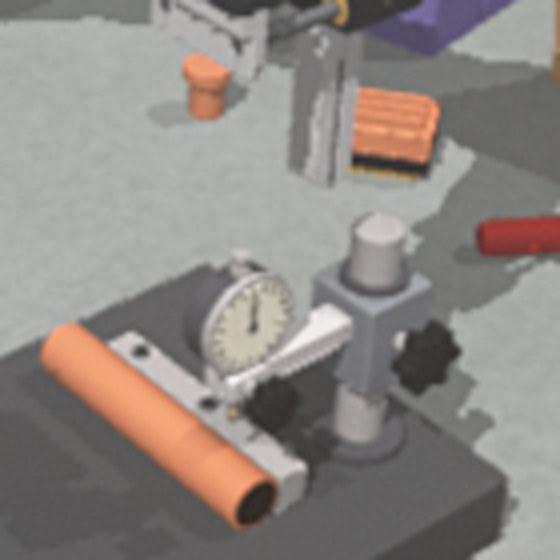

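The fingertips (crop (320,185)) are straight above the arm between dial and carriage. I nudge 5 mm to the middle of the flat and descend.

drive_tool(
  rows=[
    [[0,0,0],[0.006,0.033,0],-1],
    [[0,0,0],[0,0,0.15],-1],
    [[0,0,0],[0,0,0.15],-1],
    [[0,0,0],[0,0,0.1],-1],
    [[0,0,0],[0,0,0.03],-1],
    [[0,0,0],[0,0,0.02],-1],
    [[0,0,0],[0,0,0.01],-1],
    [[0,0,0],[0,0,0.01],-1],
    [[0,0,0],[0,0,0.01],-1],
    [[0,0,0],[0,0,0],-1],
  ],
)

```text
clock: 19.37
ee_pos: [0.6562, 0.0229, 0.1811]
orientation: [3.141, 0.001, 2.947]
contact_force: [0.2, -0.2, 0.2]
opening: 0.003
finger_force: 0.0
```

drive_tool(
  rows=[
    [[0,0,0],[0.017,0,0.02],-1],
    [[0,0,0],[0,0,0.02],-1],
    [[0,0,0],[0,0,0.02],-1],
    [[0,0,0],[0,0,0.015],-1],
    [[0,0,0],[0,0,0.015],-1],
    [[0,0,0],[0,0,0.015],-1],
    [[0,0,0],[0,0,0.01],-1],
    [[0,0,0],[0,0,0],-1],
  ],
)

```text
clock: 20.03
ee_pos: [0.6531, 0.0233, 0.1628]
orientation: [-3.141, -0.001, 2.947]
contact_force: [0.1, -0.5, 0.3]
opening: 0.007
finger_force: 0.0
```

drive_tool(
  rows=[
    [[0,0,0],[0,0,0.015],-1],
    [[0,0,0],[0,0,0.015],-1],
    [[0,0,0],[0,0,0.015],-1],
    [[0,0,0],[0,0,0.015],-1],
    [[0,0,0],[0,0,0.015],-1],
    [[0,0,0],[0,0,0.01],-1],
    [[0,0,0],[0,0,0],-1],
  ],
)

```text
clock: 20.62
ee_pos: [0.6534, 0.0233, 0.1511]
orientation: [-3.141, 0.0, 2.947]
contact_force: [-1.0, -0.7, 3.1]
opening: 0.005
finger_force: 2.2
```

drive_tool(
  rows=[
    [[0,0,0],[0,0,0.01],-1],
    [[0,0,0],[0,0,0.012],-1],
    [[0,0,0],[0,0,0.012],-1],
    [[0,0,0],[0,0,0.012],-1],
    [[0,0,0],[0,0,0.012],-1],
    [[0,0,0],[0,0,0.012],-1],
    [[0,0,0],[0,0,0.01],-1],
    [[0,0,0],[0,0,0.005],-1],
    [[0,0,0],[0,0,0],-1],
  ],
)

```text
clock: 21.37
ee_pos: [0.6534, 0.0232, 0.1386]
orientation: [-3.141, 0.001, 2.947]
contact_force: [-2.1, -0.9, 5.7]
opening: 0.005
finger_force: 2.9
```

drive_tool(
  rows=[
    [[0,0,0],[0,0,0.01],-1],
    [[0,0,0],[0,0,0.012],-1],
    [[0,0,0],[0,0,0.012],-1],
    [[0,0,0],[0,0,0.012],-1],
    [[0,0,0],[0,0,0.01],-1],
    [[0,0,0],[0,0,0.007],-1],
    [[0,0,0],[0,0,0.003],-1],
    [[0,0,0],[0,0,0],-1],
  ],
)

```text
clock: 22.03
ee_pos: [0.6534, 0.0232, 0.1287]
orientation: [-3.141, 0.0, 2.947]
contact_force: [-1.4, -0.3, 7.2]
opening: 0.005
finger_force: 3.1
```

drive_tool(
  rows=[
    [[0,0,0],[0,0,0.006],-1],
    [[0,0,0],[0,0,0.006],-1],
    [[0,0,0],[0,0,0.005],-1],
    [[0,0,0],[0,0,0.002],-1],
    [[0,0,0],[0,0,0],-1],
  ],
)

```text
clock: 22.45
ee_pos: [0.6534, 0.0233, 0.1262]
orientation: [-3.141, 0.001, 2.947]
contact_force: [-2.3, -0.6, 8.2]
opening: 0.008
finger_force: 4.0
```

```bash
python3 - <<'E'
from h import *
im=camera('scene');cv2.imwrite('pics/s4.png',cv2.resize(im[205:305,310:430],None,fx=6,fy=6,interpolation=cv2.INTER_CUBIC)[:,:,::-1])
E
```

```text
(no output)
```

View pics/s4.png

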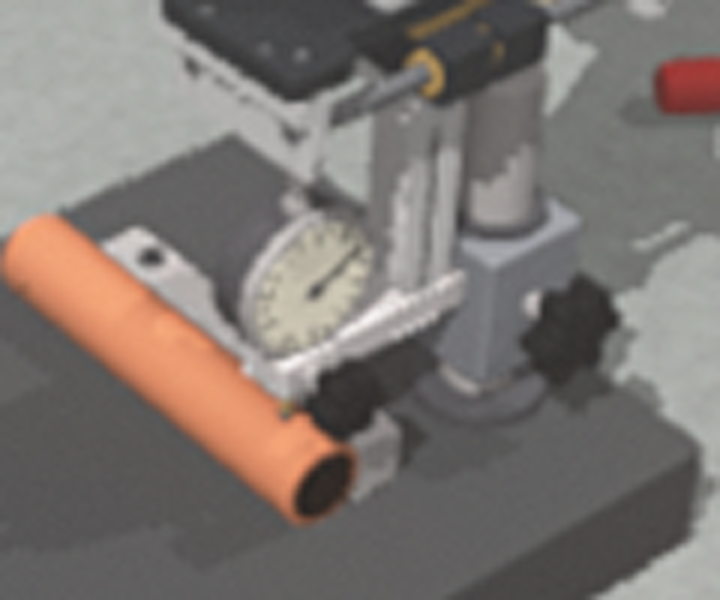

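The hand points to (365,250) from the pivot at (315,292). Corrected for foreshortening that is about 71°, or 2.0 mm. I lift clear.

drive_tool(
  rows=[
    [[0,0,0],[0,0,-0.01],-1],
    [[0,0,0],[0,0,-0.03],-1],
    [[0,0,0],[0,0,-0.1],-1],
    [[0,0,0],[0,0,-0.2],-1],
    [[0,0,0],[0,0,-0.25],-1],
    [[0,0,0],[0,0,-0.2],-1],
    [[0,0,0],[0,0,0],-1],
    [[0,0,0],[0,0,0],-1],
  ],
)

```text
clock: 23.17
ee_pos: [0.6545, 0.0237, 0.2455]
orientation: [3.14, 0.004, 2.947]
contact_force: [0.1, -0.7, -0.4]
opening: 0.003
finger_force: 0.0
```

```bash
python3 - <<'E'
from h import *
im=camera('scene');cv2.imwrite('pics/s5.png',cv2.resize(im[205:305,310:430],None,fx=6,fy=6,interpolation=cv2.INTER_CUBIC)[:,:,::-1])
E
```

```text
(no output)
```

View pics/s5.png

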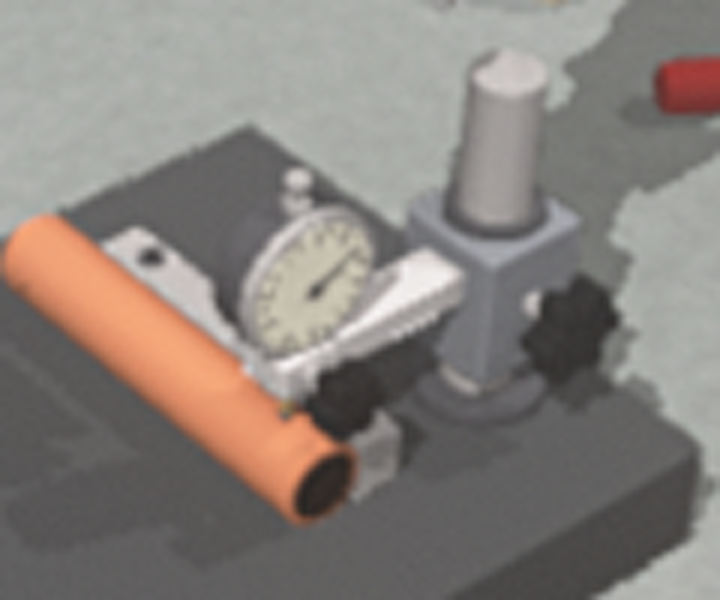

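The dial still points the same way, at about 2 mm, the round is still against the stop, and the robot is clear.

```bash
python3 -c "
from plant import *
print(close_job())"
```

```text
the job is handed in; nothing more can be done
None
```

The job is handed in with no verdict returned: the round lies squarely against the back stop, the dial reads about 2 mm by my image estimate, the arm is clear, and I touched nothing else.

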